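# Put the washed slicer and its blades back in order

### The arm

A 6-joint arm with a two-finger parallel gripper is mounted at the origin on the work surface. World frame = base frame: x ahead of the robot, y to its left, z up, the work surface at z = 0. Lengths are in m, angles in rad, forces in N, time in s.
With the tool pointing down it reaches from about 0.225 to 0.875 m from the base axis. Payload 3.4 kg.
Tool frame: the origin (TCP) lies at the very end of the fingers, on their centre line; the grasp point (between the pads) lies 19 mm behind it; z points along the fingers, y is the direction in which the jaws open and shut (so a half turn about z gives the same grasp; the last joint's range is limited). The gripper opens to 85 mm and grips with 20 to 120 N. Pads are 22 mm wide; open, the fingers measure 114 mm over their backs; the gripper's body (76 mm by 85 mm) begins 54 mm behind the grasp point. The pads swing forward as they close: fully open they stand 13 mm farther back than shut.
Start: joints at [1.21, 0.276, 1.505, -0, 1.361, -0.121], TCP at [0.137, 0.559, 0.231] pointing down, gripper open.
Joint ranges: [-2.89, 2.89], [-0.75, 2.08], [0.22, 2.7], [-1.18, 4.32], [0.11, 2.71], [-2.7, 2.7]. Speed limits (rad/s): [2.57, 2.57, 3.14, 3.14, 3.14, 3.14].

### API

Orientations are given as a unit quaternion [w, x, y, z].
In Python, from rig import manip gives the robot as it stands. The module is installed in compiled form; this text tells all that it offers.
- The arm moves only by the tool carry_out, never from a script. Its argument "moves" is one flat list of numbers, 5 for each row, row after row: the opening in per cent of the stroke, from 0 (shut) to 100 (fully open), then the shift along the world's x, y, z in cm, then the turn about the world's z in rad. A call has exactly 10 rows; each row shifts and turns the commanded pose from where the row before left it; what a row does not reach is not made up. A row lasts 1/10 s, in which the tool goes at most 50 mm and 8.59 degrees, less where a joint would pass 70% of its speed; a pose out of reach is approached as far as the arm can. A call is refused whole if a number of a shift passes 5 or a number of a turn 0.15, either way. A call with a gripper value outside its range is refused whole. The fingers move at their own pace and stop on an object; "squeeze" is the grip in N (left out, the last holds). Time passes only in rows, so rows that do not move let the fingers close, or fill a call up. It gives the time, the measured TCP pose, the force and the opening at its end, in the units of the state.
- manip.get_state(): the state, without advancing time (a new reading comes with each control period).
- manip.get_image(name): name is "scene" or "top" or "wrist"; returns the picture (400x640x3 uint8, red, green, blue); there is no depth.
- manip.camera_info(name): a dict with "fov_y" (degrees; the focal length in pixels is half the picture's height over the tangent of half this angle, whatever the lens; pixels are square), "cx", "cy" (the principal point, pixels), "rvec" (rotation vector, rad) and "tvec" (3), from world to camera coordinates, as OpenCV has them; the wrist camera has in their place "hand_eye" (4x4, takes a point from camera to tool coordinates, whose origin is the TCP and whose axes are the flange's). Camera axes: x right, y down, z forward; pixel columns grow to the right and rows downward; lengths in m; the calibration is good to about 2 mm. A picture is of the moment at which its call begins: read the wrist's pose just before it. camera_info takes no time and is no camera call.
- manip.sign_off(): hands the job in, once; it reports no verdict.
The state is a dict: "clock": time; "qpos": joint angles; "qd": joint speeds; "effort": joint torques, N m; "position": TCP position; "ee_rot": TCP orientation; "contact_force": force on the tool from outside, world axes, zero at the start; "moment": the same for the moment, N m; "width": finger opening in m.
Only numpy, scipy, OpenCV 4.12 (cv2) and the standard library are available. Lean on these libraries where they do the work, as an engineer would, in place of code of your own. Each camera call takes 0.05 s, during which the arm holds its last target. There are 200 camera calls.

### The job

The vegetable slicer has been washed and dried; put it back together and its spare blades away. Open the lid of the blade case right back against its stop, slide every insert standing in the drying rack down into a slot of the case until it is fully home (one per slot), then shut the lid over them; and lay the slicing blade flat on the slicer's blade seat with its notch over the locating pin. Leave the other things on the counter where they are.

Things in the scene. Friction and masses are not known exactly. Their poses are not given: they have to be found in the camera images.
- slicer: vegetable slicer (mandoline), white plastic and steel, flat on the counter, fixed: 360 long (x; grip loop at +x) x 130 wide (y), side rails 30 mm high. Origin under its middle, on the counter. The blade seat is in the middle, in a window from x = -58 to +58 mm between the rails (inner faces y = +-51 mm) where nothing else is higher than the seat face.
- seat (a point): middle of the blade seat of the slicer, on the face the blade rests on, 24 mm above the counter. The blade's ends lie on ledges in the two rails and its middle on a bridge 28 mm wide (x). The pocket for the blade is 46 (x) x 122 mm (y), with walls 6 mm high at the rails only
- pin (a point): foot of the locating pin on the slicer's seat, at y = +52 mm, x = 0 of the seat: steel, 6 mm diameter, upright, its top 11 mm above the seat face
- slicing_blade: slicing blade: flat white plate 40 (x) x 116 (y) x 7 mm thick (z) with a steel strip, 40 to 85 g, loose, lying on the counter in front of the case. Origin at the centre of its underside. The end at its +y has a U notch 9.5 wide, 12 deep. Pick it across its 40 mm width; on the seat it lies same side up, its +y along the slicer's +y
- notch (a point): point in the blade's notch, on its underside, at y = +52 mm of the blade: where the pin goes
- case: blade case, grey block 92 (x) x 150 (y) x 45 mm high, fixed, with four slots in its top under a white domed lid. Origin at the centre of its underside; x points away from the robot to the hinge side, the slots lie side by side along y, 34 mm apart
- slot0 (a point): centre of the mouth of slot 0 of the case, 45 mm above the counter, at y = -51 mm of the case: slot 63 (x) x 11 mm (y), 35 mm deep straight down; all slots are empty at the start
- slot1 (a point): centre of the mouth of slot 1 of the case, 45 mm above the counter, at y = -17 mm of the case: slot 63 (x) x 11 mm (y), 35 mm deep straight down; all slots are empty at the start
- slot2 (a point): centre of the mouth of slot 2 of the case, 45 mm above the counter, at y = 17 mm of the case: slot 63 (x) x 11 mm (y), 35 mm deep straight down; all slots are empty at the start
- slot3 (a point): centre of the mouth of slot 3 of the case, 45 mm above the counter, at y = 51 mm of the case: slot 63 (x) x 11 mm (y), 35 mm deep straight down; all slots are empty at the start
- case_lid (a joint): angle of the case's lid (rad): 0 shut, grows as it opens up and away from the robot; stop at 1.75. The lid is a dome 92 x 150 x 43 mm (150 g, walls 3 mm), hinged at the case's far top edge, free-swinging: it falls shut below about 1.1 rad and leans against its stop by itself beyond that
- lid_hinge (a point): middle of the lid's hinge axis, which is parallel to the case's y: at x = +46 mm, 45 mm above the counter
- lid_tab (a point): grip point on the lid's front tab (moves with the lid): tab 24 wide (case y) x 8 thick, 36 mm long, in the plane of the lid's rim. The point is 116 mm from the hinge axis along the lid and 6 mm above the rim plane, 24 mm out from the lid's front wall and 12 mm from the tab's free end
- rack: wire drying rack, fixed: base 100 (x) x 164 (y) x 6 mm with a low wire rim; four places along its y (at -51, -17, +17, +51 mm), each between two wire hoops (11 mm clear between them) and 40 mm high. Origin under its middle, on the counter
- insert0: spare insert (coarse julienne face): steel-faced white plate 60 wide (x) x 8 thick (y) x 72 mm high (z), 35 to 70 g, loose, upright in one of the rack's places, foot 6 mm above the counter; may be absent. Origin at the centre of its foot. Pinch the top edge across the 8 mm. Home in a slot, its foot is 10 mm above the counter and its upper 37 mm stand out; either way round will do
- insert1: spare insert (fine julienne face): steel-faced white plate 60 wide (x) x 8 thick (y) x 72 mm high (z), 35 to 70 g, loose, upright in one of the rack's places, foot 6 mm above the counter; may be absent. Origin at the centre of its foot. Pinch the top edge across the 8 mm. Home in a slot, its foot is 10 mm above the counter and its upper 37 mm stand out; either way round will do
- insert2: spare insert (coarse grater face): steel-faced white plate 60 wide (x) x 8 thick (y) x 72 mm high (z), 35 to 70 g, loose, upright in one of the rack's places, foot 6 mm above the counter; may be absent. Origin at the centre of its foot. Pinch the top edge across the 8 mm. Home in a slot, its foot is 10 mm above the counter and its upper 37 mm stand out; either way round will do
- insert3: spare insert (fine grater face): steel-faced white plate 60 wide (x) x 8 thick (y) x 72 mm high (z), 35 to 70 g, loose, upright in one of the rack's places, foot 6 mm above the counter; may be absent. Origin at the centre of its foot. Pinch the top edge across the 8 mm. Home in a slot, its foot is 10 mm above the counter and its upper 37 mm stand out; either way round will do
- food_guard: slicer's hand guard, white, 94 mm across, 52 high; a bystander, leave it alone. Origin under its middle, on the counter
- mug: white mug, 82 mm across, 92 high; a bystander, leave it alone. Origin under its middle, on the counter
- bowl: white bowl, 124 mm across, 50 high; a bystander, leave it alone. Origin under its middle, on the counter
- salt_jar: small glass jar with steel cap, 48 mm across, 75 high; a bystander, leave it alone. Origin under its middle, on the counter
- paring_knife: paring knife, 160 mm long, black handle; a bystander, leave it alone. Origin under its middle, on the counter
- tumbler: glass tumbler, 72 mm across, 95 high; a bystander, leave it alone. Origin under its middle, on the counter
Mind the look-alikes: they are no part of the job. Leave any green look-alike of the insert2 alone.

How it is judged:
On the way, in this order (a step that is already met when the one before it is completed fails the run):
1. the case's lid is opened against its stop (value of joint case_lid above 1.7 rad), for 0.2 s.
2. every insert is fully home in a slot of the case, one per slot, with the lid still open (z of insert0 in the frame of case between 0.005 and 0.014 m and x of insert0 in the frame of case between -0.02 and 0.02 m and y of insert0 in the frame of case between -0.065 and 0.065 m and angle between each of insert0, insert1, insert2, insert3's own z axis and vertical below 0.15 rad and z of insert1 in the frame of case between 0.005 and 0.014 m and x of insert1 in the frame of case between -0.02 and 0.02 m and y of insert1 in the frame of case between -0.065 and 0.065 m and z of insert2 in the frame of case between 0.005 and 0.014 m and x of insert2 in the frame of case between -0.02 and 0.02 m and y of insert2 in the frame of case between -0.065 and 0.065 m and z of insert3 in the frame of case between 0.005 and 0.014 m and x of insert3 in the frame of case between -0.02 and 0.02 m and y of insert3 in the frame of case between -0.065 and 0.065 m and value of joint case_lid above 1.2 rad), for 0.2 s.
3. the lid is shut over the inserts (value of joint case_lid below 0.06 rad), for 0.2 s.
At the end, for the whole second after the job is handed in: Every insert stands in a slot, foot within 4 mm of its floor; lid shut (0.06 rad); slicing blade flat on the seat (3 mm, 0.06 rad), notch within 5 mm of the pin, length across the slicer (0.09 rad); all at rest (z of insert0 in the frame of case between 0.005 and 0.014 m and x of insert0 in the frame of case between -0.02 and 0.02 m and y of insert0 in the frame of case between -0.065 and 0.065 m and angle between each of insert0, insert1, insert2, insert3's own z axis and vertical below 0.15 rad and z of insert1 in the frame of case between 0.005 and 0.014 m and x of insert1 in the frame of case between -0.02 and 0.02 m and y of insert1 in the frame of case between -0.065 and 0.065 m and z of insert2 in the frame of case between 0.005 and 0.014 m and x of insert2 in the frame of case between -0.02 and 0.02 m and y of insert2 in the frame of case between -0.065 and 0.065 m and z of insert3 in the frame of case between 0.005 and 0.014 m and x of insert3 in the frame of case between -0.02 and 0.02 m and y of insert3 in the frame of case between -0.065 and 0.065 m and value of joint case_lid below 0.06 rad and horizontal distance between notch and pin below 0.005 m and z of slicing_blade in the frame of seat between -0.003 and 0.003 m and angle between the y axis of slicing_blade and the y axis of slicer, either way round below 0.09 rad and angle between slicing_blade's own z axis and vertical below 0.06 rad and horizontal distance between slicing_blade and seat below 0.008 m and linear speed of each of insert0, insert1, insert2, insert3, slicing_blade below 0.02 m/s); the robot touches nothing.
It fails at once if another thing on the counter (food guard, mug, bowl, salt jar, paring knife, tumbler) is shifted by more than 3 cm or knocked over (distance of any of food_guard, mug, bowl, salt_jar, paring_knife, tumbler from where it was at the start of the episode above 0.03 m or angle between any of food_guard, mug, bowl, salt_jar, tumbler's own z axis and vertical above 0.6 rad).
Of insert0, insert1, insert2, insert3 only 3 to 4 are there at a start; the rules pass over those that are not, and their reading is None.
At some moment in a run one of slicing_blade may be knocked a few centimetres aside while the robot is not near it.
It also fails if it takes over 200 s, if anything falls off the work surface, if the arm or the gripper's body presses on something with over 40 N, if the wrist force passes 120 N, or if a joint passes its speed limit or range.

## Working session

There is one attempt and no reset: what is moved stays moved. The work goes in short steps, Python scripts to look and compute and a tool call to move; the robot and the scene stay as the last step left them, time stands still between calls to the robot, and variables do not carry over. Pictures are saved under pics/ and viewed, about 12 in all and at most 16, crops included, and the job is handed in when it is done.

Besides the shell and the picture viewer there is one more tool, called after ">>>" as name(argument=value, ...), one argument or row to a line, values as JSON. carry_out: Moves the arm, as the interface text tells. Its arguments: {"type":"object","properties":{"moves":{"type":"array","items":{"type":"number"}},"squeeze":{"type":"number"}},"required":["moves"]}

```bash
mkdir -p pics; cat > h.py <<'E'
import numpy as np, cv2
from rig import manip
from scipy.spatial.transform import Rotation as R
def save(name, fn, crop=None, s=1):
    im=manip.get_image(name)[:,:,::-1]
    cv2.imwrite('pics/raw_'+fn,im)
    if crop: x0,y0,x1,y1=crop; im=im[y0:y1,x0:x1]
    if s!=1: im=cv2.resize(im,None,fx=s,fy=s,interpolation=cv2.INTER_CUBIC)
    cv2.imwrite('pics/'+fn,im)
def cam(name, st=None):
    c=manip.camera_info(name); f=200/np.tan(np.radians(c['fov_y'])/2)
    K=np.array([[f,0,c['cx']],[0,f,c['cy']],[0,0,1]])
    if 'rvec' in c:
        Rm=cv2.Rodrigues(np.array(c['rvec'],float))[0]; t=np.array(c['tvec'],float).ravel()
    else:
        st=st or manip.get_state(); q=st['ee_rot']; T=np.eye(4)
        T[:3,:3]=R.from_quat([q[1],q[2],q[3],q[0]]).as_matrix(); T[:3,3]=st['position']
        M=np.linalg.inv(T@np.array(c['hand_eye'])); Rm,t=M[:3,:3],M[:3,3]
    return K,Rm,t
def unproj(C,uv,z):
    K,Rm,t=C; d=Rm.T@np.linalg.inv(K)@np.array([uv[0],uv[1],1.]); o=-Rm.T@t
    return o+d*(z-o[2])/d[2]
def proj(C,p):
    K,Rm,t=C; v=K@(Rm@np.asarray(p,float)+t); return v[:2]/v[2]
E
python3 - <<'E'
from h import *
save('top','top0.png'); save('scene','scene0.png')
for n in('top','scene','wrist'): print(n,manip.camera_info(n))
print(manip.get_state())
E
```

```text
top {'fov_y': 53.820044115794964, 'cx': 317.9368049605325, 'cy': 204.36872643972688, 'rvec': array([ 2.16344283, -2.22466292,  0.09723882]), 'tvec': array([-0.06015238,  0.59485547,  1.05594346])}
scene {'fov_y': 50.50313846780379, 'cx': 316.8295627030923, 'cy': 198.13241044311812, 'rvec': array([ 1.58221869,  2.00527294, -0.77900632]), 'tvec': array([ 0.18342846, -0.35236932,  1.58091084])}
wrist {'fov_y': 71.10304617339698, 'cx': 318.72530743833636, 'cy': 194.63224372597475, 'hand_eye': array([[-7.88616683e-04, -9.56379868e-01, -2.92124846e-01,
         7.46160284e-02],
       [ 9.99999686e-01, -7.30212655e-04, -3.08962945e-04,
        -3.07638164e-05],
       [ 8.21726817e-05, -2.92124998e-01,  9.56380144e-01,
        -1.43183036e-01],
       [ 0.00000000e+00,  0.00000000e+00,  0.00000000e+00,
         1.00000000e+00]])}
{'clock': 0.1, 'qpos': array([ 1.20998711e+00,  2.76525458e-01,  1.50602073e+00, -2.81795504e-06,
        1.36070934e+00, -1.20983479e-01]), 'qd': array([ 0.00183337, -0.00369054, -0.00320489, -0.00023271,  0.00056507,
       -0.00162147]), 'effort': array([ 4.76520690e-04, -4.17708778e+01, -2.46400416e+01, -1.46692009e-04,
        5.85646936e-03,  1.90569114e-05]), 'position': array([0.13640742, 0.55809003, 0.23052415]), 'ee_rot': array([-1.97020133e-04,  1.19625368e-01,  9.92818755e-01, -8.07755627e-04]), 'contact_force': array([0.12133112, 0.03668358, 1.16650916]), 'moment': array([ 0.00263668, -0.01560665,  0.02610735]), 'width': 0.085182475586018}
```

View pics/top0.png

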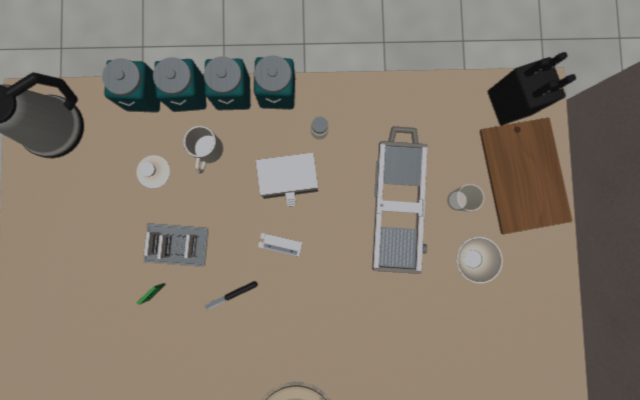

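View pics/scene0.png

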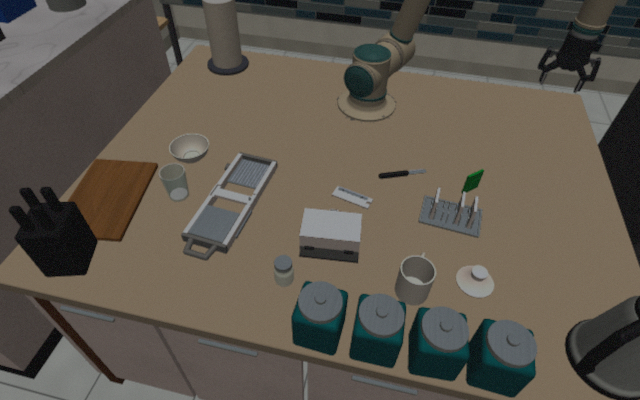

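Top view: case at (287,175) with its tab at (291,199). The blade is at (280,245), the slicer at (400,205), and the rack at (177,245) with about 3 inserts. A green look-alike lies outside the rack at (150,293). The knife is at (232,295), so I'll keep clear of it. Next: an enlarged crop with rough positions.

```bash
python3 - <<'E'
from h import *
im=cv2.imread('pics/raw_top0.png')
a=cv2.resize(im[210:310,130:330],None,fx=4,fy=4,interpolation=cv2.INTER_CUBIC)
cv2.imwrite('pics/c1.png',a)
C=cam('top')
for n,uv,z in [('rack',(177,245),0.006),('case',(287,175),.088),('tab',(291,199),.05),('blade',(280,245),.007),('slicer',(400,205),.027),('green',(150,293),.0),('knife',(232,295),0),('guard',(153,172),.03),('mug',(200,142),.09)]:
    print(n,unproj(C,uv,z).round(3))
E
```

```text
rack [0.493 0.312 0.006]
case [0.666 0.002 0.088]
tab [ 0.607 -0.005  0.05 ]
blade [0.485 0.03  0.007]
slicer [ 0.585 -0.301  0.027]
green [0.365 0.387 0.   ]
knife [0.353 0.165 0.   ]
guard [0.692 0.368 0.03 ]
mug [0.757 0.224 0.09 ]
```

View pics/c1.png

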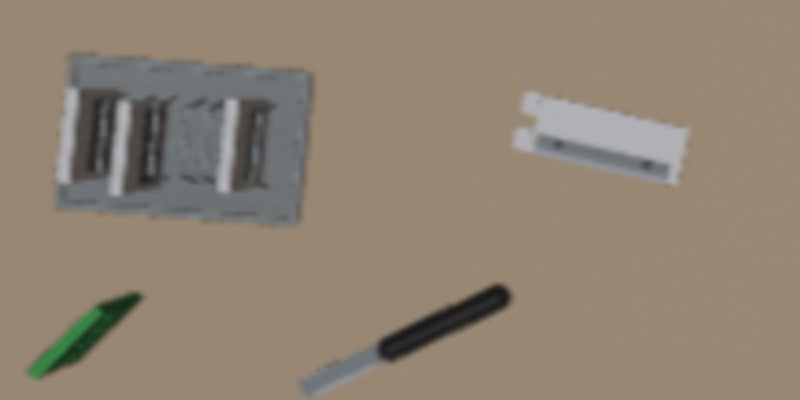

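Three inserts stand in the rack at places +51, +17 and -51. The green plate is outside the rack, so it stays untouched. I'll move the wrist camera over the rack.

>>> carry_out(
  moves=[100, 3.6, -3.1, 0.2, 0, 100, 3.6, -3.1, 0.2, 0, 100, 3.6, -3.1, 0.2, 0, 100, 3.6, -3.1, 0.2, 0, 100, 3.6, -3.1, 0.2, 0, 100, 3.6, -3.1, 0.2, 0, 100, 3.6, -3.1, 0.2, 0, 100, 3.6, -3.1, 0.2, 0, 100, 0, 0, 0, 0, 100, 0, 0, 0, 0],
)

```text
clock: 1.1
position: [0.4249, 0.3098, 0.2468]
ee_rot: [-0.001, 0.121, 0.993, -0.0]
contact_force: [0.2, 0.1, -1.4]
width: 0.0856
```

```bash
python3 - <<'E'
from h import *
st=manip.get_state(); print(st['position'],st['ee_rot'],st['qd'])
import pickle; pickle.dump(cam('wrist',st),open('Cr.pkl','wb'))
save('wrist','w_rack.png')
E
```

```text
[0.42487032 0.3097917  0.24679024] [-8.02173290e-04  1.21024347e-01  9.92649213e-01 -6.90988125e-05] [ 0.04572931 -0.00918514  0.01344026  0.01085965  0.00415049  0.00091163]
```

View pics/w_rack.png

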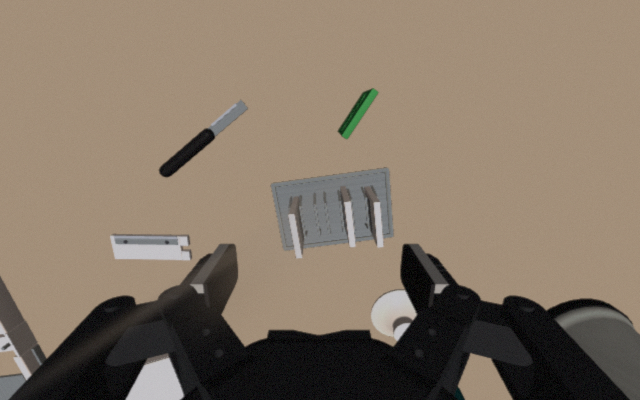

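```bash
python3 - <<'E'
from h import *
im=cv2.imread('pics/raw_w_rack.png')
cv2.imwrite('pics/c2.png',cv2.resize(im[160:265,262:402],None,fx=5.5,fy=5.5,interpolation=cv2.INTER_CUBIC))
E
```

```text
(no output)
```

View pics/c2.png

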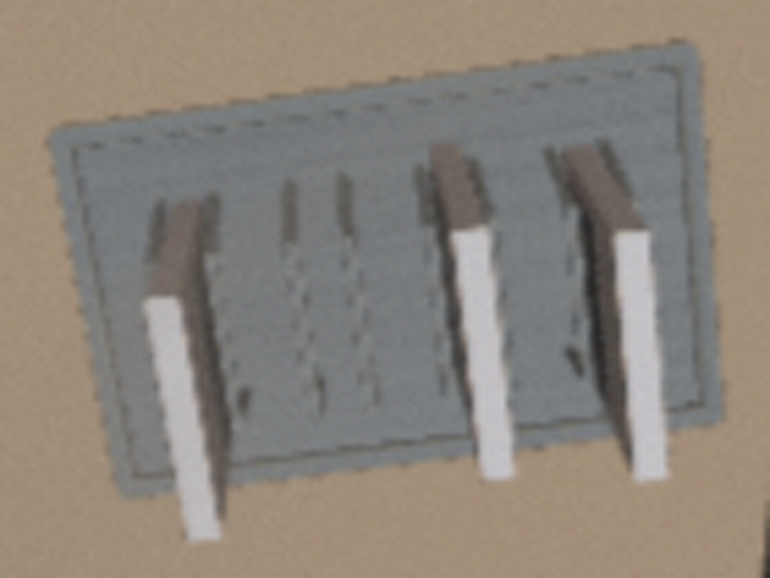

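The crop shows three white inserts' top edges and an empty +y=-17 place. Now computing their top-edge positions at z=0.078 and the rack corners.

```bash
python3 - <<'E'
from h import *
import pickle
C=pickle.load(open('Cr.pkl','rb'))
u=lambda p,z: unproj(C,(262+(p[0]+.5)/5.5-.5,160+(p[1]+.5)/5.5-.5),z)
for n,a,b in [('A',(163,297),(205,538)),('B',(470,230),(498,476)),('C',(631,233),(651,478))]:
    p,q=u(a,.078),u(b,.078); d=q-p
    print(n,((p+q)/2).round(4),'len',np.linalg.norm(d).round(4),'yaw',np.arctan2(d[1],d[0]).round(3))
r=[u(p,.006) for p in [(50,130),(693,40),(723,420),(122,497)]]
c=sum(r)/4; d=r[1]-r[0]+r[2]-r[3]; e=r[2]-r[1]+r[3]-r[0]
print('rack',c.round(4),np.linalg.norm(d)/2,np.linalg.norm(e)/2,'yaw',np.arctan2(-d[0],d[1]),np.arctan2(e[1],e[0]))
w=np.arctan2(-d[0],d[1]); 
for y in(-.051,-.017,.017,.051): print(y,c[:2]+y*np.array([-np.sin(w),np.cos(w)]))
E
```

```text
A [0.489 0.264 0.078] len 0.059 yaw -0.109
B [0.4899 0.3318 0.078 ] len 0.0587 yaw -0.107
C [0.4987 0.3651 0.078 ] len 0.0585 yaw -0.107
rack [0.4943 0.3145 0.006 ] 0.16611026649189878 0.10628093979983297 yaw -0.10164802787935305 -0.09968886255143819
-0.051 [0.48909235 0.26378076]
-0.017 [0.49254243 0.29760527]
0.017 [0.49599251 0.33142977]
0.051 [0.4994426  0.36525427]
```

>>> carry_out(
  moves=[100, 2.5, -3.9, 0, 0.0138, 100, 2.5, -3.9, 0, 0.0138, 100, 2.5, -3.9, 0, 0.0138, 100, 2.5, -3.9, 0, 0.0138, 100, 2.5, -3.9, 0, 0.0138, 100, 2.5, -3.9, 0, 0.0138, 100, 2.5, -3.9, 0, 0.0138, 100, 2.5, -3.9, 0, 0.0138, 100, 2.5, -3.9, 0, 0.0138, 100, 2.5, -3.9, 0, 0.0138],
)

```text
clock: 2.15
position: [0.6751, -0.0783, 0.2472]
ee_rot: [-0.0, 0.049, 0.999, 0.001]
contact_force: [-0.2, 0.3, 0.2]
width: 0.0851
```

>>> carry_out(
  moves=[50, 0, 0, 0, 0, 50, 0, 0, 0, 0, 50, 0, 0, 0, 0, 50, 0, 0, 0, 0, 50, 0, 0, 0, 0, 50, 0, 0, 0, 0, 50, 0, 0, 0, 0, 50, 0, 0, 0, 0, 50, 0, 0, 0, 0, 50, 0, 0, 0, 0],
)

```text
clock: 3.15
position: [0.6746, -0.0795, 0.2473]
ee_rot: [-0.0, 0.051, 0.999, 0.0]
contact_force: [0.5, -0.0, 0.1]
width: 0.0431
```

```bash
python3 - <<'E'
from h import *
st=manip.get_state(); print(st['position'],st['ee_rot'],st['width'],abs(st['qd']).max())
import pickle; pickle.dump(cam('wrist',st),open('Cc.pkl','wb'))
save('wrist','w_case.png')
im=cv2.imread('pics/raw_w_case.png'); cv2.imwrite('pics/w_case.png',cv2.resize(im,None,fx=1.25,fy=1.25,interpolation=cv2.INTER_CUBIC))
E
```

```text
[ 0.67456672 -0.07954194  0.24729869] [-1.64816657e-05  5.09623060e-02  9.98700576e-01  4.06367477e-05] 0.04306398669109586 0.002431902435144446
```

View pics/w_case.png

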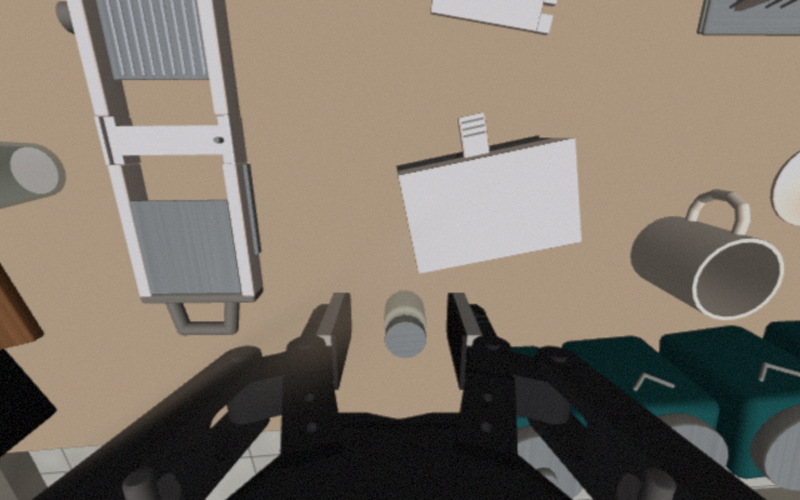

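```bash
python3 - <<'E'
from h import *
im=cv2.imread('pics/raw_w_case.png')
f=lambda x0,y0,x1,y1:cv2.resize(im[y0:y1,x0:x1],None,fx=4,fy=4,interpolation=cv2.INTER_CUBIC)
a=f(310,85,475,225); b=f(72,85,202,140)
o=np.zeros((560+0,800,3),np.uint8)
a=a[:340+ (560-340)]
o[:560,:660]=a
cv2.imwrite('pics/c3.png',o[:, :660]); cv2.imwrite('pics/c3b.png',b)
E
```

```text
(no output)
```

View pics/c3.png

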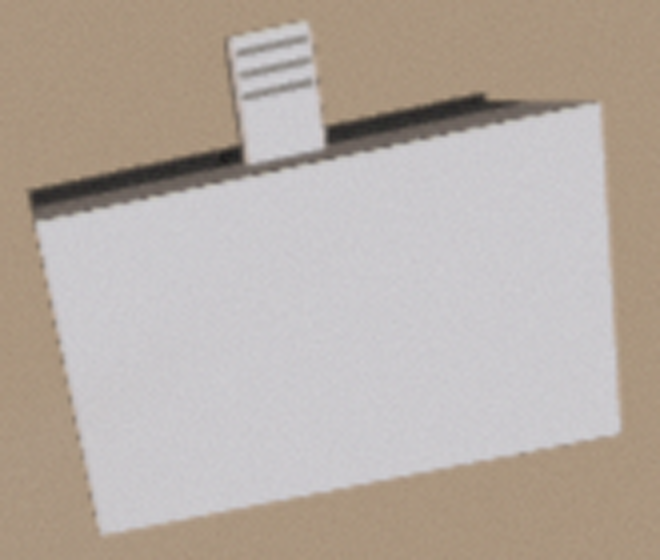

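View pics/c3b.png

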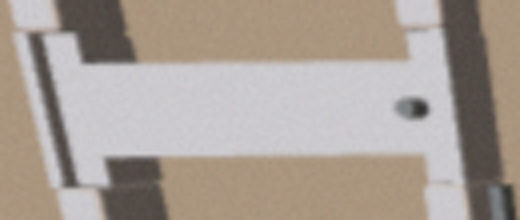

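```bash
python3 - <<'E'
from h import *
import pickle
C=pickle.load(open('Cc.pkl','rb'))
u=lambda p,z,x0=310,y0=85: unproj(C,(x0+(p[0]+.5)/4-.5,y0+(p[1]+.5)/4-.5),z)
r=[u(p,.088) for p in [(35,220),(600,100),(620,433),(103,535)]]
c=sum(r)/4; d=r[1]-r[0]+r[2]-r[3]; e=r[2]-r[1]+r[3]-r[0]
print('case',c.round(4),np.linalg.norm(d)/2,np.linalg.norm(e)/2,'yaw',np.arctan2(-d[0],d[1]),np.arctan2(e[1],e[0]))
t=[u(p,.055) for p in [(230,38),(307,22),(325,147),(245,163)]]
print('tab end',((t[0]+t[1])/2).round(4),'base',((t[2]+t[3])/2).round(4),'w',np.linalg.norm(t[0]-t[1]))
v=lambda p,z:u(p,z,72,85)
print('pintop(.035)',v((412,107),.035),'foot',v((425,107),.024))
# bridge edges at seat z .024
a,b,c_,d_=[v(p,.024) for p in [(85,63),(408,61),(425,155),(108,157)]]
print('bridge',a,b,c_,d_,'yaw',np.arctan2(-(b-a)[0],(b-a)[1]),np.arctan2(-(c_-d_)[0],(c_-d_)[1]),'w',np.linalg.norm((a+b-c_-d_)/2))
CT=cam('top')
print('salt',unproj(CT,(319,124),.075),unproj(CT,(320,134),0))
E
```

```text
case [0.6692 0.0037 0.088 ] 0.14888914602841938 0.0920299762996297 yaw 0.10517702414209538 0.10822278800899515
tab end [ 0.5888 -0.005   0.055 ] base [ 0.6235 -0.0017  0.055 ] w 0.021860484540096148
pintop(.035) [ 0.58490391 -0.2467375   0.035     ] foot [ 0.5848449 -0.248087   0.024    ]
bridge [ 0.56119837 -0.34979003  0.024     ] [ 0.57090453 -0.2499295   0.024     ] [ 0.59915962 -0.25172251  0.024     ] [ 0.58943134 -0.35206497  0.024     ] yaw -0.0968928868595513 -0.09664870338905968 w 0.028317173336642243
salt [ 0.80145067 -0.0845546   0.075     ] [ 0.7935177 -0.088646   0.       ]
```

Results, all consistent with the given sizes:

| Item | Position | Yaw |
|---|---|---|
| Case | (0.669, 0.004) | +0.107 |
| Tab | (0.599, -0.004) | as the case |
| Seat | (0.580, -0.300) | -0.097 |

Next: grip the tab across its width.

>>> carry_out(
  moves=[50, -2.5, 2.5, -3.2, 0.07, 50, -2.5, 2.5, -3.2, 0.07, 50, -2.5, 2.6, -3.2, 0.069, 50, 0, 0, -4, 0, 50, 0, 0, -4, 0, 50, 0, 0, -3, 0, 50, 0, 0, -1.1, 0, 50, 0, 0, 0, 0, 0, 0, 0, 0, 0, 0, 0, 0, 0, 0],
  squeeze=40,
)

```text
clock: 4.2
position: [0.6012, -0.0036, 0.0322]
ee_rot: [0.002, -0.053, 0.999, -0.0]
contact_force: [0.1, 0.2, -1.3]
width: 0.0229
```

>>> carry_out(
  moves=[0, 0, 0, 0, 0, 0, 0, 0, 0, 0, 0, 0, 0, 0, 0, 0, 0, 0, 0, 0, 0, 0, 0, 0, 0, 0, 0, 0, 0, 0, 0, 0, 0, 0, 0, 0, 0, 0, 0, 0, 0, 0, 0, 0, 0, 0, 0, 0, 0, 0],
)

```text
clock: 5.2
position: [0.6012, -0.0036, 0.032]
ee_rot: [0.002, -0.054, 0.999, -0.0]
contact_force: [0.8, 0.5, 6.4]
width: 0.0233
```

```bash
python3 - <<'E'
import numpy as np
# tool grasp point path: local (-116, +6) rotated by th about hinge; case x dir (cos.107,sin.107)
def g(t): return np.array([-116*np.cos(t)+6*np.sin(t), 116*np.sin(t)+6*np.cos(t)])
T=np.linspace(0,1.72,31); P=np.array([g(t) for t in T]); d=np.diff(P,axis=0)/10
for i,(a,b) in enumerate(d): print(i,T[i+1].round(2),np.round([a*np.cos(.107),a*np.sin(.107),b],2))
E
```

```text
0 0.06 [0.05 0.01 0.66]
1 0.11 [0.09 0.01 0.66]
2 0.17 [0.13 0.01 0.65]
3 0.23 [0.17 0.02 0.64]
4 0.29 [0.2  0.02 0.63]
5 0.34 [0.24 0.03 0.62]
6 0.4 [0.27 0.03 0.61]
7 0.46 [0.31 0.03 0.59]
8 0.52 [0.34 0.04 0.57]
9 0.57 [0.37 0.04 0.55]
10 0.63 [0.4  0.04 0.53]
11 0.69 [0.43 0.05 0.5 ]
12 0.75 [0.46 0.05 0.48]
13 0.8 [0.49 0.05 0.45]
14 0.86 [0.51 0.05 0.42]
15 0.92 [0.53 0.06 0.39]
16 0.97 [0.56 0.06 0.36]
17 1.03 [0.58 0.06 0.33]
18 1.09 [0.59 0.06 0.29]
19 1.15 [0.61 0.07 0.26]
20 1.2 [0.62 0.07 0.22]
21 1.26 [0.64 0.07 0.19]
22 1.32 [0.64 0.07 0.15]
23 1.38 [0.65 0.07 0.11]
24 1.43 [0.66 0.07 0.08]
25 1.49 [0.66 0.07 0.04]
26 1.55 [ 0.66  0.07 -0.  ]
27 1.61 [ 0.66  0.07 -0.04]
28 1.66 [ 0.66  0.07 -0.08]
29 1.72 [ 0.65  0.07 -0.11]
```

>>> carry_out(
  moves=[0, 0.14, 0.02, 1.32, 0, 0, 0.3, 0.03, 1.29, 0, 0, 0.44, 0.05, 1.25, 0, 0, 0.58, 0.06, 1.2, 0, 0, 0.71, 0.08, 1.12, 0, 0, 0.83, 0.09, 1.03, 0, 0, 0.95, 0.1, 0.93, 0, 0, 1.04, 0.11, 0.81, 0, 0, 1.14, 0.12, 0.69, 0, 0, 1.2, 0.13, 0.55, 0],
)

```text
clock: 6.2
position: [0.6693, 0.0037, 0.1314]
ee_rot: [-0.005, -0.054, 0.999, -0.0]
contact_force: [-4.1, -1.3, -1.1]
width: 0.023
```

>>> carry_out(
  moves=[0, 1.26, 0.14, 0.41, 0, 0, 1.29, 0.14, 0.26, 0, 0, 1.32, 0.14, 0.12, 0, 0, 1.32, 0.14, -0.04, 0, 0, 1.1, 0.12, -0.14, 0, 0, 0, 0, 0, 0, 0, 0, 0, 0, 0, 0, 0, 0, 0, 0, 0, 0, 0, 0, 0, 0, 0, 0, 0, 0],
)

```text
clock: 7.2
position: [0.7358, 0.0108, 0.1382]
ee_rot: [0.0, -0.054, 0.999, -0.0]
contact_force: [1.2, -3.5, -0.5]
width: 0.0234
```

>>> carry_out(
  moves=[60, 0, 0, 0, 0, 60, 0, 0, 0, 0, 60, 0, 0, 0, 0, 60, 0, 0, 1, 0, 60, 0, 0, 4, 0, 60, 0, 0, 4, 0, 60, -3, 0, 1, 0, 60, -1, 0, 0, 0, 60, 0, 0, 0, 0, 60, 0, 0, 0, 0],
)

```text
clock: 8.2
position: [0.6956, 0.0114, 0.2372]
ee_rot: [-0.001, -0.054, 0.999, 0.0]
contact_force: [1.2, -0.6, -0.7]
width: 0.0512
```

```bash
python3 - <<'E'
from h import *
st=manip.get_state(); print(st['position'],st['ee_rot'],st['width'],abs(st['qd']).max())
import pickle; pickle.dump(cam('wrist',st),open('Cs.pkl','wb'))
save('wrist','w_slots.png',(210,50,430,250),3)
E
```

```text
[0.69563674 0.01143107 0.23722025] [-5.70470926e-04 -5.35853249e-02  9.98563083e-01  2.39251532e-04] 0.05119085005483778 0.019685062377420206
```

View pics/w_slots.png

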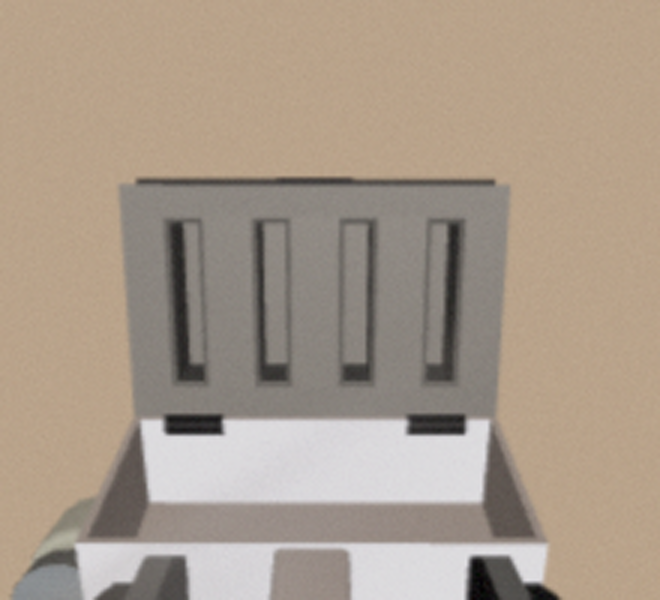

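```bash
python3 - <<'E'
from h import *
import pickle
C=pickle.load(open('Cs.pkl','rb'))
u=lambda p,z=.045: unproj(C,(210+(p[0]+.5)/3-.5,50+(p[1]+.5)/3-.5),z)
S=[[(166,220),(204,220),(208,383),(173,383)],[(254,220),(290,220),(291,384),(257,384)],[(340,220),(376,220),(375,384),(340,384)],[(426,220),(465,220),(458,383),(423,383)],[(120,185),(509,185),(496,417),(137,417)]]
cs=[]
for s in S:
    r=[u(p) for p in s]; c=sum(r)/4; cs.append(c); d=r[1]-r[0]+r[2]-r[3]; e=r[2]-r[1]+r[3]-r[0]
    print(c.round(4),'w',np.linalg.norm(d)/2,'l',np.linalg.norm(e)/2,'yaw',np.arctan2(e[1],e[0]),np.arctan2(-d[0],d[1]))
d=cs[3]-cs[0]; print('center',sum(cs[:4])/4,'yaw',np.arctan2(-d[0],d[1]),np.linalg.norm(d))
E
```

```text
[ 0.6746 -0.0466  0.045 ] w 0.014533373629470955 l 0.06480149873225921 yaw 0.09193613427244708 0.10632604704667799
[ 0.6712 -0.0128  0.045 ] w 0.01394563215057137 l 0.06522181128138951 yaw 0.09987752732278975 0.10632465516372916
[0.6677 0.0208 0.045 ] w 0.014152808305651028 l 0.0652272918431272 yaw 0.11397425593367651 0.10632359808622636
[0.6638 0.0545 0.045 ] w 0.01473377660972357 l 0.06481245405300694 yaw 0.11582309175973009 0.10632698748438582
[0.67   0.0041 0.045 ] w 0.14897967964062572 l 0.09227805395694592 yaw 0.11103059599528993 0.1063234596635132
center [0.66934797 0.00394691 0.045     ] yaw 0.10632455812817301 0.10171605299390164
```

Slots agree with the case centre to within 1 mm and the lid is at its stop. Now to insert C (place +51).

>>> carry_out(
  moves=[25, -2.18, 3.93, -0.7, -0.0236, 25, -2.18, 3.93, -0.7, -0.0236, 25, -2.18, 3.93, -0.7, -0.0236, 25, -2.18, 3.93, -0.7, -0.0236, 25, -2.18, 3.93, -0.7, -0.0236, 25, -2.18, 3.93, -0.7, -0.0236, 25, -2.18, 3.93, -0.7, -0.0236, 25, -2.18, 3.93, -0.7, -0.0236, 25, -2.18, 3.93, -0.7, -0.0236, 25, 0, 0, -2, 0],
)

```text
clock: 9.25
position: [0.4978, 0.3708, 0.1551]
ee_rot: [0.0, 0.05, 0.999, 0.002]
contact_force: [0.7, -0.9, 0.5]
width: 0.0214
```

>>> carry_out(
  moves=[25, 0, 0, -2, 0, 25, 0, 0, 0, 0, 25, 0, 0, 0, 0, 25, 0, 0, 0, 0, 25, 0, 0, 0, 0, 25, 0, 0, 0, 0, 25, 0, 0, 0, 0, 25, 0, 0, 0, 0, 25, 0, 0, 0, 0, 25, 0, 0, 0, 0],
)

```text
clock: 10.25
position: [0.4996, 0.365, 0.1354]
ee_rot: [0.0, 0.053, 0.999, 0.0]
contact_force: [0.6, 0.4, 0.2]
width: 0.0213
```

>>> carry_out(
  moves=[25, 0, 0, -3, 0, 25, 0, 0, -3, 0, 25, 0, 0, -1.5, 0, 25, 0, 0, -1, 0, 25, 0, 0, 0, 0, 0, 0, 0, 0, 0, 0, 0, 0, 0, 0, 0, 0, 0, 0, 0, 0, 0, 0, 0, 0, 0, 0, 0, 0, 0],
  squeeze=40,
)

```text
clock: 11.25
position: [0.4999, 0.3652, 0.051]
ee_rot: [0.0, 0.053, 0.999, 0.0]
contact_force: [0.3, 0.1, 2.4]
width: 0.0075
```

>>> carry_out(
  moves=[0, 0, 0, 4.5, 0, 0, 0, 0, 4.5, 0, 0, 2.05, -3.88, 0, 0.0266, 0, 2.05, -3.88, 0, 0.0266, 0, 2.05, -3.88, 0, 0.0266, 0, 2.05, -3.88, 0, 0.0266, 0, 2.05, -3.88, 0, 0.0266, 0, 2.05, -3.88, 0, 0.0266, 0, 2.05, -3.88, 0, 0.0266, 0, 2.05, -3.88, 0, 0.0266],
)

```text
clock: 12.25
position: [0.6641, 0.0529, 0.1404]
ee_rot: [0.0, -0.054, 0.999, 0.0]
contact_force: [1.2, 0.3, -0.5]
width: 0.007
```

>>> carry_out(
  moves=[0, 0, 0, 0, 0, 0, 0, 0, 0, 0, 0, 0, 0, 0, 0, 0, 0, 0, -2, 0, 0, 0, 0, -2, 0, 0, 0, 0, -0.8, 0, 0, 0, 0, 0, 0, 0, 0, 0, 0, 0, 0, 0, 0, 0, 0, 0, 0, 0, 0, 0],
)

```text
clock: 13.25
position: [0.6641, 0.0547, 0.0933]
ee_rot: [0.001, -0.054, 0.999, 0.0]
contact_force: [1.1, 0.1, -0.8]
width: 0.0074
```

```bash
python3 - <<'E'
from h import *
st=manip.get_state(); print(st['position'],st['ee_rot'],abs(st['qd']).max())
import pickle; pickle.dump(cam('wrist',st),open('Ci.pkl','wb'))
save('wrist','w_ins.png',(200,80,440,280),3.3)
E
```

```text
[0.66409928 0.05472095 0.09329914] [ 8.22007032e-04 -5.38687025e-02  9.98547689e-01  4.94137010e-08] 0.002442708962748177
```

View pics/w_ins.png

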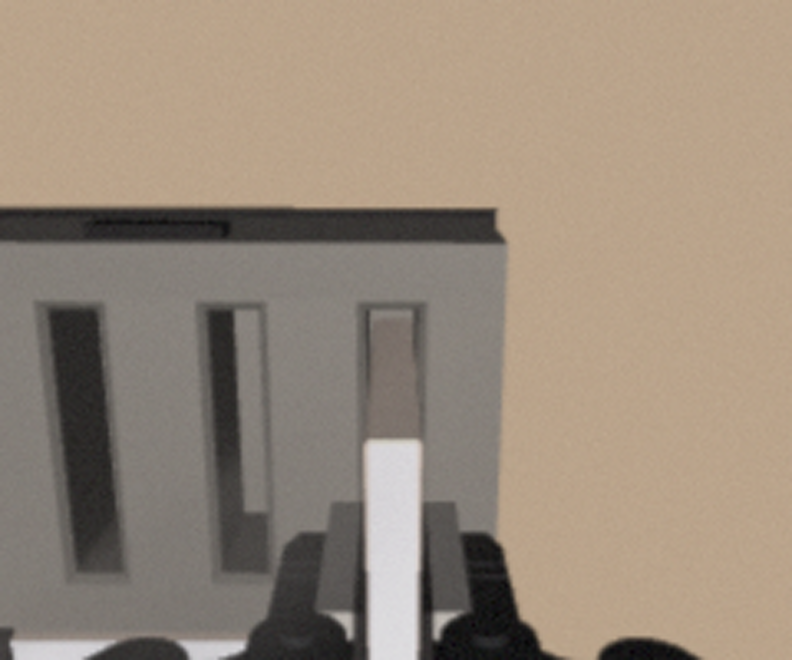

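The insert foot is centred over slot 3, about 1.5 mm from the near edge as expected. Lowering.

>>> carry_out(
  moves=[0, 0, 0, -0.8, 0, 0, 0, 0, -0.8, 0, 0, 0, 0, -0.8, 0, 0, 0, 0, -0.8, 0, 0, 0, 0, -0.5, 0, 0, 0, 0, -0.3, 0, 0, 0, 0, 0, 0, 0, 0, 0, 0, 0, 25, 0, 0, 0, 0, 25, 0, 0, 0, 0],
)

```text
clock: 14.3
position: [0.6632, 0.0545, 0.0521]
ee_rot: [-0.0, -0.054, 0.999, 0.0]
contact_force: [0.4, 0.7, -0.2]
width: 0.0212
```

>>> carry_out(
  moves=[25, 0, 0, 4.2, 0, 25, 0, 0, 4.2, 0, 25, -2.47, 3.96, 0, -0.0304, 25, -2.47, 3.96, 0, -0.0304, 25, -2.47, 3.96, 0, -0.0304, 25, -2.47, 3.96, 0, -0.0304, 25, -2.47, 3.96, 0, -0.0304, 25, -2.47, 3.96, 0, -0.0304, 25, -2.47, 3.96, 0, -0.0304, 25, 0, 0, 0, 0],
)

```text
clock: 15.3
position: [0.4866, 0.3361, 0.1356]
ee_rot: [-0.002, 0.05, 0.999, 0.001]
contact_force: [0.4, -0.9, -0.1]
width: 0.0212
```

```bash
python3 - <<'E'
from h import *
save('scene','s1.png',(290,120,500,300),3.6)
for _ in range(3): manip.get_image('top')
st=manip.get_state();print(st['position'],st['ee_rot'])
E
```

```text
[0.49110427 0.33094497 0.13584587] [-1.06890039e-04  5.26662251e-02  9.98612049e-01 -4.81954460e-04]
```

View pics/s1.png

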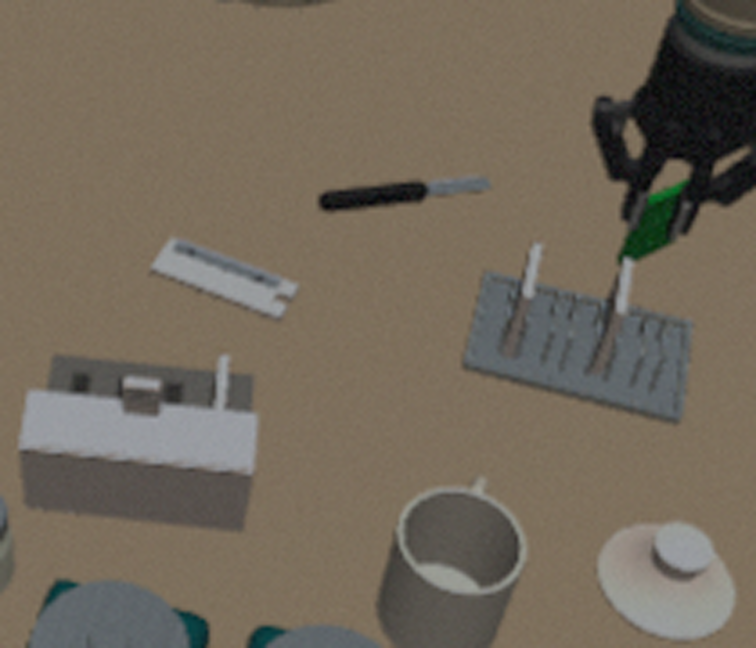

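Insert C stands upright in slot 3, with A and B left in the rack. Grip B.

>>> carry_out(
  moves=[25, 0, 0.05, -3, 0, 25, 0, 0, -3, 0, 25, 0, 0, -1.5, 0, 25, 0, 0, -1, 0, 25, 0, 0, 0, 0, 0, 0, 0, 0, 0, 0, 0, 0, 0, 0, 0, 0, 0, 0, 0, 0, 0, 0, 0, 0, 0, 0, 0, 0, 0],
)

```text
clock: 16.5
position: [0.4909, 0.3325, 0.0519]
ee_rot: [0.0, 0.052, 0.999, 0.0]
contact_force: [-0.5, 0.0, 1.9]
width: 0.0076
```

>>> carry_out(
  moves=[0, 0, 0, 4.5, 0, 0, 0, 0, 4.5, 0, 0, 2.21, -3.89, 0, 0.0265, 0, 2.21, -3.89, 0, 0.0265, 0, 2.21, -3.89, 0, 0.0265, 0, 2.21, -3.89, 0, 0.0265, 0, 2.21, -3.89, 0, 0.0265, 0, 2.21, -3.89, 0, 0.0265, 0, 2.21, -3.89, 0, 0.0265, 0, 2.21, -3.89, 0, 0.0265],
)

```text
clock: 17.5
position: [0.6681, 0.0195, 0.1414]
ee_rot: [0.0, -0.054, 0.999, 0.0]
contact_force: [1.4, 0.5, -0.8]
width: 0.0073
```

>>> carry_out(
  moves=[0, 0, 0, 0, 0, 0, 0, 0, 0, 0, 0, 0, 0, -2, 0, 0, 0, 0, -2, 0, 0, 0, 0, -0.8, 0, 0, 0, 0, 0, 0, 0, 0, 0, 0, 0, 0, 0, 0, 0, 0, 0, 0, 0, 0, 0, 0, 0, 0, 0, 0],
)

```text
clock: 18.5
position: [0.6678, 0.0211, 0.0939]
ee_rot: [0.0, -0.053, 0.999, -0.0]
contact_force: [0.0, -0.6, -0.8]
width: 0.0075
```

>>> carry_out(
  moves=[0, 0, 0, -0.8, 0, 0, 0, 0, -0.8, 0, 0, 0, 0, -0.8, 0, 0, 0, 0, -0.8, 0, 0, 0, 0, -0.5, 0, 0, 0, 0, -0.2, 0, 0, 0, 0, 0, 0, 0, 0, 0, 0, 0, 0, 0, 0, 0, 0, 0, 0, 0, 0, 0],
)

```text
clock: 19.5
position: [0.6677, 0.0211, 0.0559]
ee_rot: [0.001, -0.053, 0.999, -0.0]
contact_force: [-1.1, -0.3, 7.2]
width: 0.0074
```

>>> carry_out(
  moves=[25, 0, 0, 0, 0, 25, 0, 0, 0, 0, 25, 0, 0, 4.1, 0, 25, 0, 0, 4.1, 0, 25, 0, 0, 0, 0, 25, 0, 0, 0, 0, 25, 0, 0, 0, 0, 25, -2.54, 3.47, 0, -0.0304, 25, -2.54, 3.47, 0, -0.0304, 25, -2.54, 3.47, 0, -0.0304],
)

```text
clock: 20.5
position: [0.5891, 0.1257, 0.134]
ee_rot: [-0.002, -0.007, 1.0, -0.0]
contact_force: [0.7, 0.2, -0.0]
width: 0.0214
```

>>> carry_out(
  moves=[25, -2.54, 3.47, 0, -0.0304, 25, -2.54, 3.47, 0, -0.0304, 25, -2.54, 3.47, 0, -0.0304, 25, -2.54, 3.47, 0, -0.0304, 25, 0, 0, 0, 0, 25, 0, 0, 0, 0, 25, 0, 0, 0, 0, 25, 0, 0, 0, 0, 25, 0, 0, 0, 0, 25, 0, 0, 0, 0],
)

```text
clock: 21.5
position: [0.4902, 0.2632, 0.1362]
ee_rot: [-0.0, 0.054, 0.999, -0.0]
contact_force: [-0.0, -0.5, -0.6]
width: 0.0212
```

>>> carry_out(
  moves=[25, 0, 0.08, -3, 0, 25, 0, 0, -3, 0, 25, 0, 0, -1.5, 0, 25, 0, 0, -1, 0, 25, 0, 0, 0, 0, 0, 0, 0, 0, 0, 0, 0, 0, 0, 0, 0, 0, 0, 0, 0, 0, 0, 0, 0, 0, 0, 0, 0, 0, 0],
)

```text
clock: 22.5
position: [0.4899, 0.2649, 0.0518]
ee_rot: [0.0, 0.053, 0.999, 0.0]
contact_force: [-0.6, 0.1, 1.4]
width: 0.0073
```

>>> carry_out(
  moves=[0, 0, 0, 4.8, 0, 0, 0, 0, 4.7, 0, 0, 2.31, -3.89, 0, 0.0266, 0, 2.31, -3.89, 0, 0.0266, 0, 2.31, -3.89, 0, 0.0266, 0, 2.31, -3.89, 0, 0.0266, 0, 2.31, -3.89, 0, 0.0266, 0, 2.31, -3.89, 0, 0.0266, 0, 2.31, -3.89, 0, 0.0266, 0, 2.31, -3.89, 0, 0.0266],
)

```text
clock: 23.5
position: [0.6751, -0.0481, 0.1464]
ee_rot: [0.0, -0.054, 0.999, 0.0]
contact_force: [0.2, -0.0, -1.2]
width: 0.0075
```

>>> carry_out(
  moves=[0, 0, 0, 0, 0, 0, 0, 0, 0, 0, 0, 0, 0, -2.5, 0, 0, 0, 0, -2, 0, 0, 0, 0, -0.8, 0, 0, 0, 0, 0, 0, 0, 0, 0, 0, 0, 0, 0, 0, 0, 0, 0, 0, 0, 0, 0, 0, 0, 0, 0, 0],
)

```text
clock: 24.5
position: [0.6748, -0.0464, 0.094]
ee_rot: [0.001, -0.053, 0.999, -0.0]
contact_force: [-0.8, -0.6, -0.4]
width: 0.0073
```

>>> carry_out(
  moves=[0, 0, 0, -0.8, 0, 0, 0, 0, -0.8, 0, 0, 0, 0, -0.8, 0, 0, 0, 0, -0.8, 0, 0, 0, 0, -0.5, 0, 0, 0, 0, -0.2, 0, 0, 0, 0, 0, 0, 0, 0, 0, 0, 0, 0, 0, 0, 0, 0, 0, 0, 0, 0, 0],
)

```text
clock: 25.5
position: [0.6743, -0.0464, 0.0558]
ee_rot: [0.0, -0.053, 0.999, 0.0]
contact_force: [-2.8, 0.0, 8.1]
width: 0.0071
```

>>> carry_out(
  moves=[25, 0, 0, 0, 0, 25, 0, 0, 0, 0, 25, 0, 0, 4.1, 0, 25, 0, 0, 4.5, 0, 60, 0.5, 1.5, 4, 0, 60, 0.8, 2, 3, 0, 60, 0.8, 2.3, 2.5, 0, 60, 0, 0, 0, 0, 60, 0, 0, 0, 0, 60, 0, 0, 0, 0],
)

```text
clock: 26.5
position: [0.6943, 0.0109, 0.2332]
ee_rot: [-0.002, -0.053, 0.999, -0.0]
contact_force: [-0.3, -0.9, 0.5]
width: 0.0515
```

```bash
python3 - <<'E'
from h import *
st=manip.get_state(); print(st['position'],st['ee_rot'],st['width'])
import pickle; pickle.dump(cam('wrist',st),open('Cs2.pkl','wb'))
save('wrist','w_slots2.png',(200,0,440,240),2.5)
E
```

```text
[0.6943064  0.01086019 0.23317721] [-1.97369795e-03 -5.31636028e-02  9.98583863e-01 -7.20373751e-05] 0.05146183200998674
```

View pics/w_slots2.png

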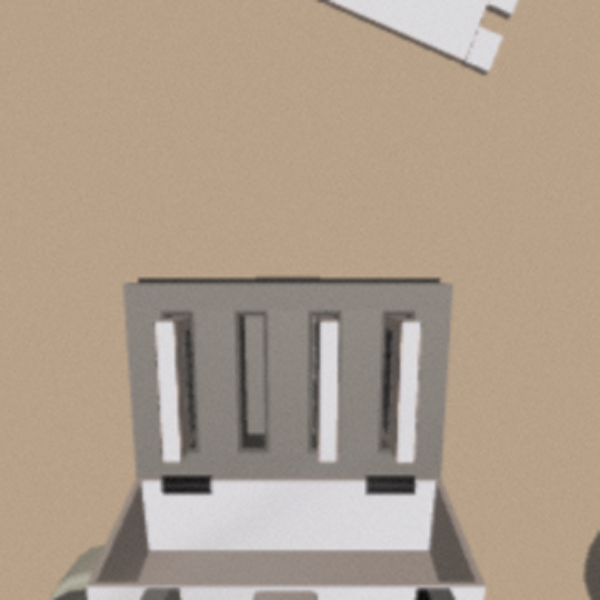

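All three inserts stand alike and fully home, at the same top size and rows. Now regrip the tab to shut the lid.

>>> carry_out(
  moves=[60, 2.4, 0.05, 0, 0, 60, 2.3, 0.05, 0, 0, 60, 0, 0, -3, 0, 60, 0, 0, -3, 0, 60, 0, 0, -2, 0, 60, 0, 0, -1.1, 0, 60, 0, 0, 0, 0, 0, 0, 0, 0, 0, 0, 0, 0, 0, 0, 0, 0, 0, 0, 0],
)

```text
clock: 27.55
position: [0.7434, 0.0116, 0.1461]
ee_rot: [0.002, -0.053, 0.999, -0.001]
contact_force: [-0.4, -2.3, 2.0]
width: 0.0229
```

>>> carry_out(
  moves=[0, 0, 0, 0, 0, 0, 0, 0, 0, 0, 0, 0, 0, 0, 0, 0, 0, 0, 0, 0, 0, -1.0, -0.11, 0.15, 0, 0, -1.32, -0.14, 0.05, 0, 0, -1.32, -0.14, -0.1, 0, 0, -1.29, -0.14, -0.26, 0, 0, -1.26, -0.14, -0.41, 0, 0, -1.2, -0.13, -0.55, 0],
)

```text
clock: 28.55
position: [0.6718, 0.0039, 0.1383]
ee_rot: [0.006, -0.053, 0.999, -0.001]
contact_force: [-1.4, -2.7, 16.5]
width: 0.0229
```

>>> carry_out(
  moves=[0, -0.98, -0.11, -0.1, 0, 0, -1.22, -0.13, -0.73, 0, 0, -1.12, -0.12, -0.86, 0, 0, -1.01, -0.11, -0.98, 0, 0, -0.89, -0.09, -1.1, 0, 0, -0.77, -0.08, -1.19, 0, 0, -0.61, -0.06, -1.27, 0, 0, -0.47, -0.05, -1.33, 0, 0, -0.31, -0.03, -1.38, 0, 0, -0.14, -0.02, -1.3, 0],
)

```text
clock: 29.55
position: [0.5932, -0.0044, 0.0305]
ee_rot: [0.0, -0.054, 0.999, -0.001]
contact_force: [-0.6, -5.5, 1.7]
width: 0.0229
```

>>> carry_out(
  moves=[0, 0, 0, 0, 0, 0, 0, 0, 0, 0, 60, 0, 0, 0, 0, 60, 0, 0, 0, 0, 60, 0, 0, 0, 0, 60, 0, 0, 0, 0, 60, 0, 0, 0, 0, 60, 0, 0, 0, 0, 60, 0, 0, 0, 0, 60, 0, 0, 0, 0],
)

```text
clock: 30.55
position: [0.5934, -0.0034, 0.0307]
ee_rot: [-0.0, -0.053, 0.999, 0.0]
contact_force: [0.9, -0.2, 0.4]
width: 0.0509
```

>>> carry_out(
  moves=[60, 0, 0, 4.5, 0, 60, 0, 0, 4.5, 0, 60, 0, 0, 4.5, 0, 60, 0, 0, 4.5, 0, 60, -1, 1.5, 0, 0, 60, 0, 0, 0, 0, 60, 0, 0, 0, 0, 60, 0, 0, 0, 0, 60, 0, 0, 0, 0, 60, 0, 0, 0, 0],
)

```text
clock: 31.55
position: [0.5832, 0.0113, 0.2096]
ee_rot: [-0.001, -0.053, 0.999, 0.0]
contact_force: [-0.2, -0.9, 0.2]
width: 0.051
```

```bash
python3 - <<'E'
from h import *
st=manip.get_state(); print(st['position'],st['ee_rot'],st['width'])
import pickle; pickle.dump(cam('wrist',st),open('Cb.pkl','wb'))
save('wrist','w_bl.png')
im=cv2.imread('pics/raw_w_bl.png'); a=im[20:220,220:430]
save('scene','s2.png'); b=cv2.imread('pics/raw_s2.png')[170:280,270:400]
o=np.zeros((600,800,3),np.uint8); o[:,:630]=cv2.resize(a,None,fx=3,fy=3,interpolation=cv2.INTER_CUBIC)
o[400:544,630:800]=cv2.resize(b,(170,144)); cv2.imwrite('pics/w_bl.png',o)
E
```

```text
[0.58319456 0.01127924 0.20956554] [-9.88948756e-04 -5.32082304e-02  9.98582940e-01  1.37899035e-04] 0.05096797779783039
```

View pics/w_bl.png

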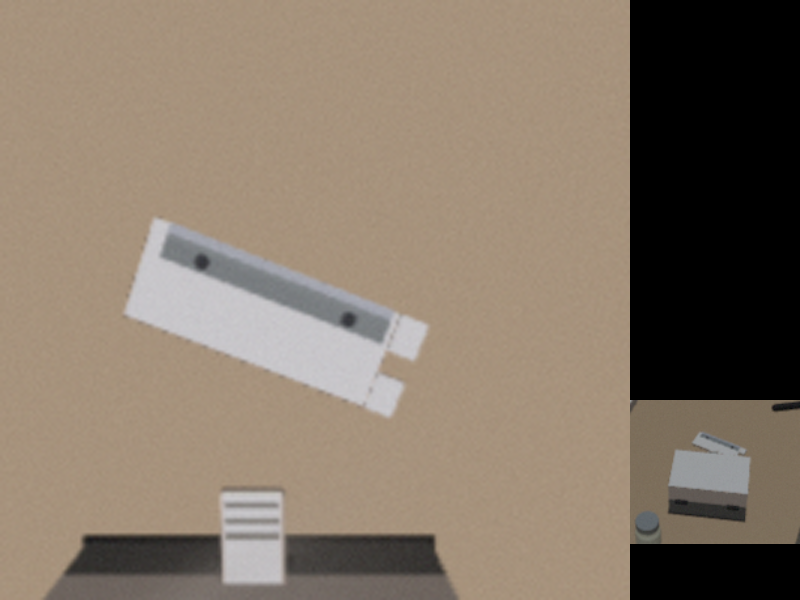

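The lid is shut and the blade is flat with its notch to +y. Computing the blade pose and its offset to the seat.

```bash
python3 - <<'E'
from h import *
import pickle
C=pickle.load(open('Cb.pkl','rb'))
u=lambda p,z=.007: unproj(C,(220+(p[0]+.5)/3-.5,20+(p[1]+.5)/3-.5),z)
r=[u(p) for p in [(153,218),(428,324),(390,417),(125,315)]]
c=sum(r)/4; d=r[1]-r[0]+r[2]-r[3]; e=r[2]-r[1]+r[3]-r[0]
print(c.round(4),np.linalg.norm(d)/2,np.linalg.norm(e)/2,'yaw',np.arctan2(-d[0],d[1]),np.arctan2(e[1],e[0]))
n=(u((413,358))+u((403,378)))/2
yw=np.arctan2(-d[0],d[1]); ax=np.array([-np.sin(yw),np.cos(yw)])
print('notch mouth',n, 'along',(n-c)[:2]@ax,'across',(n-c)[:2]@np.array([ax[1],-ax[0]]))
E
```

```text
[ 0.5292 -0.0029  0.007 ] 0.11524032948136698 0.039425915081390546 yaw -0.2538231851642046 -0.24478930693400403
notch mouth [0.54241579 0.05238357 0.007     ] along 0.056845876119358416 across -0.0010903263824661956
```

```bash
python3 - <<'E'
from h import *
s=manip.get_state(); print(s['qpos'],s['clock'])
E
```

```text
[-9.98123109e-02  3.01536226e-01  1.52135361e+00 -2.21535482e-06
  1.31981052e+00 -1.77714370e+00] 31.65
```

>>> carry_out(
  moves=[65, -0.54, -0.143, -0.8, -0.148, 65, -0.54, -0.143, -0.8, -0.148, 65, -0.54, -0.143, -0.8, -0.148, 65, -0.54, -0.143, -0.8, -0.148, 65, -0.54, -0.143, -0.8, -0.148, 65, -0.54, -0.143, -0.8, -0.148, 65, -0.54, -0.143, -0.8, -0.148, 65, -0.54, -0.143, -0.8, -0.148, 65, -0.54, -0.143, -0.8, -0.148, 65, -0.54, -0.143, -0.8, -0.148],
)

```text
clock: 32.65
position: [0.5293, -0.0029, 0.1303]
ee_rot: [0.0, 0.636, 0.771, 0.0]
contact_force: [-0.0, 0.1, 0.1]
width: 0.0555
```

>>> carry_out(
  moves=[65, 0, 0, -0.7, -0.149, 65, 0, 0, -1, -0.149, 65, 0, 0, -1, -0.149, 65, 0, 0, 0, 0, 65, 0, 0, 0, 0, 65, 0, 0, 0, 0, 65, 0, 0, 0, 0, 65, 0, 0, 0, 0, 65, 0, 0, 0, 0, 65, 0, 0, 0, 0],
)

```text
clock: 33.65
position: [0.5294, -0.0027, 0.1039]
ee_rot: [0.0, 0.789, 0.614, 0.0]
contact_force: [-0.1, 0.5, -0.5]
width: 0.0558
```

```bash
python3 - <<'E'
from h import *
s=manip.get_state(); print(s['position'],s['ee_rot'],s['qpos'])
q=s['ee_rot'];y=R.from_quat([q[1],q[2],q[3],q[0]]).as_matrix()[:,1]; print('jaw angle',np.arctan2(y[1],y[0]))
save('wrist','w_b2.png')
C=cam('wrist',s)
im=cv2.imread('pics/raw_w_b2.png')
cv2.imwrite('pics/w_b2.png',im)
E
```

```text
[ 0.52943274 -0.0027371   0.10386947] [1.26571489e-04 7.89489660e-01 6.13763836e-01 1.15248482e-04] [-1.36621826e-01  3.13132758e-01  1.79524868e+00 -1.38495258e-05
  1.03286906e+00  1.12543099e-01]
jaw angle -0.249157835936765
```

View pics/w_b2.png

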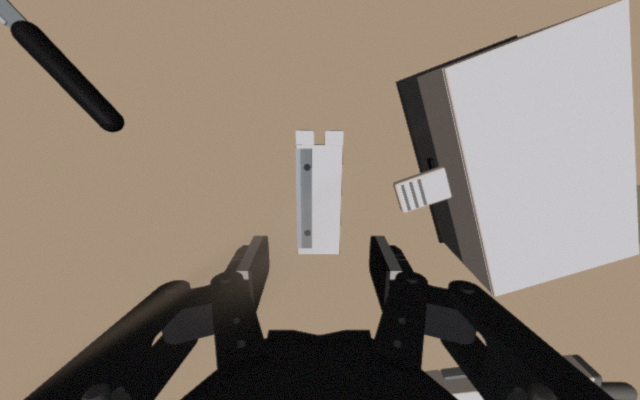

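The blade lies straight between the jaws, centred at column 320. I'll descend and watch the force.

>>> carry_out(
  moves=[65, 0, 0, -3, 0, 65, 0, 0, -3, 0, 65, 0, 0, -2, 0, 65, 0, 0, -1, 0, 65, 0, 0, -0.5, 0, 65, 0, 0, -0.3, 0, 65, 0, 0, -0.3, 0, 65, 0, 0, 0, 0, 65, 0, 0, 0, 0, 65, 0, 0, 0, 0],
)

```text
clock: 34.7
position: [0.5302, -0.0029, 0.0036]
ee_rot: [0.001, 0.79, 0.614, 0.001]
contact_force: [-1.5, -0.7, 4.5]
width: 0.0554
```

>>> carry_out(
  moves=[0, 0, 0, 0, 0, 0, 0, 0, 0, 0, 0, 0, 0, 0, 0, 0, 0, 0, 0, 0, 0, 0, 0, 0, 0, 0, 0, 0, 0, 0, 0, 0, 0, 0, 0, 0, 0, 0, 0, 0, 0, 0, 0, 0, 0, 0, 0, 0, 0, 0],
  squeeze=40,
)

```text
clock: 35.7
position: [0.5294, -0.0027, 0.0032]
ee_rot: [0.0, 0.79, 0.614, 0.0]
contact_force: [-0.1, 0.7, 6.7]
width: 0.0377
```

>>> carry_out(
  moves=[0, 0, 0, 3, 0, 0, 0, 0, 4, 0, 0, 0.63, -3.71, 0, 0.019, 0, 0.63, -3.71, 0, 0.019, 0, 0.63, -3.71, 0, 0.019, 0, 0.63, -3.71, 0, 0.019, 0, 0.63, -3.71, 0, 0.019, 0, 0.63, -3.71, 0, 0.019, 0, 0.63, -3.71, 0, 0.019, 0, 0.63, -3.71, 0, 0.019],
)

```text
clock: 36.7
position: [0.5793, -0.3007, 0.072]
ee_rot: [-0.001, 0.74, 0.672, -0.0]
contact_force: [-0.0, -0.5, 0.3]
width: 0.0377
```

>>> carry_out(
  moves=[0, 0, 0, 0, 0, 0, 0, 0, 0, 0, 0, 0, 0, -1, 0, 0, 0, 0, -1, 0, 0, 0, 0, -0.7, 0, 0, 0, 0, 0, 0, 0, 0, 0, 0, 0, 0, 0, 0, 0, 0, 0, 0, 0, 0, 0, 0, 0, 0, 0, 0],
)

```text
clock: 37.7
position: [0.58, -0.2997, 0.0462]
ee_rot: [0.0, 0.741, 0.672, 0.0]
contact_force: [-0.1, -0.7, -0.4]
width: 0.0376
```

```bash
python3 - <<'E'
from h import *
s=manip.get_state(); print(s['position'],s['ee_rot'],s['width'])
q=s['ee_rot'];y=R.from_quat([q[1],q[2],q[3],q[0]]).as_matrix()[:,1]; print('jaw angle',np.arctan2(y[1],y[0]))
import pickle; pickle.dump(cam('wrist',s),open('Cp.pkl','wb'))
save('wrist','w_pl.png',(220,60,420,210),4)
E
```

```text
[ 0.57999841 -0.29970356  0.04615292] [4.34313893e-04 7.40717452e-01 6.71816530e-01 1.30342264e-04] 0.03764194549274604
jaw angle -0.09747905917745721
```

View pics/w_pl.png

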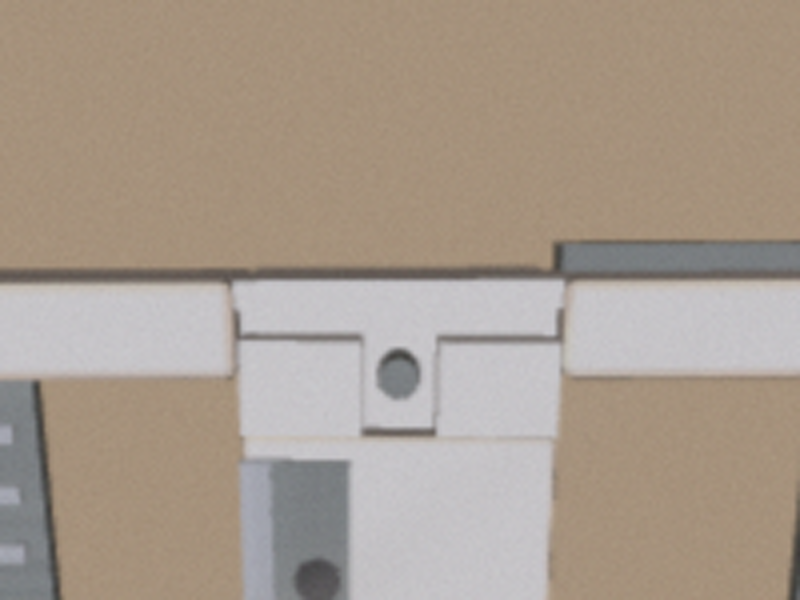

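```bash
python3 - <<'E'
from h import *
import pickle
C=pickle.load(open('Cp.pkl','rb'))
u=lambda p,z: unproj(C,(220+(p[0]+.5)/4-.5,60+(p[1]+.5)/4-.5),z)
w=-.097; ax=np.array([np.cos(w),np.sin(w)]); ay=np.array([-np.sin(w),np.cos(w)])
z=.050
ends=(u((250,339),z)+u((550,339),z))/2; bot=u((399.5,430),z-.003); pin=u((399,374),.035); side=(u((362,385),z)+u((437,385),z))/2
L=u((240,339),z);Rr=u((560,339),z)
t=np.array([.58,-.2997])
for n,p in [('end',ends),('notch bottom',bot),('pin',pin),('side mid',side),('L',L),('R',Rr)]: print(n,((p[:2]-t)@ax*1000).round(2),((p[:2]-t)@ay*1000).round(2))
E
```

```text
end 0.44 57.94
notch bottom 0.38 45.93
pin 0.35 51.35
side mid 0.38 52.25
L -19.3 57.96
R 20.18 57.91
```

The pin is within 0.6 mm of the notch point. Lower, release, retreat.

>>> carry_out(
  moves=[0, 0, 0, -0.5, 0, 0, 0, 0, -0.5, 0, 0, 0, 0, -0.5, 0, 0, 0, 0, -0.3, 0, 0, 0, 0, -0.1, 0, 0, 0, 0, 0, 0, 0, 0, 0, 0, 0, 0, 0, 0, 0, 0, 0, 0, 0, 0, 0, 0, 0, 0, 0, 0],
)

```text
clock: 38.75
position: [0.5793, -0.2993, 0.0273]
ee_rot: [-0.0, 0.741, 0.672, -0.0]
contact_force: [-1.5, 1.0, 5.3]
width: 0.0377
```

>>> carry_out(
  moves=[62, 0, 0, 0, 0, 62, 0, 0, 0, 0, 62, 0, 0, 0, 0, 62, 0, 0, 0, 0, 62, 0, 0, 1, 0, 62, 0, 0, 3, 0, 62, 0, 0, 4, 0, 62, 0, -1, 4, 0, 62, 0, 0, 4, 0, 62, 0, 0, 0, 0],
)

```text
clock: 39.75
position: [0.5831, -0.3119, 0.1947]
ee_rot: [0.007, 0.741, 0.672, 0.002]
contact_force: [0.7, -0.4, 1.1]
width: 0.0532
```

```bash
python3 - <<'E'
from h import *
for _ in range(4): manip.get_image('top')
s=manip.get_state(); print(s['position'],s['ee_rot'],s['width'],s['clock'])
import pickle; pickle.dump(cam('wrist',s),open('Cf.pkl','wb'))
save('wrist','w_fin.png'); save('scene','s3.png')
a=cv2.imread('pics/raw_w_fin.png')[40:240,220:420]; b=cv2.imread('pics/raw_s3.png')[120:290,170:500]
o=np.zeros((600,800,3),np.uint8); o[:500,:500]=cv2.resize(a,(500,500),interpolation=cv2.INTER_CUBIC)
o[:155,500:]=cv2.resize(b,(300,155)); cv2.imwrite('pics/fin.png',o)
E
```

```text
[ 0.57902207 -0.30898205  0.18585466] [-9.64143548e-04  7.40680882e-01  6.71856274e-01 -2.20531827e-04] 0.05300283519368344 39.95
```

View pics/fin.png

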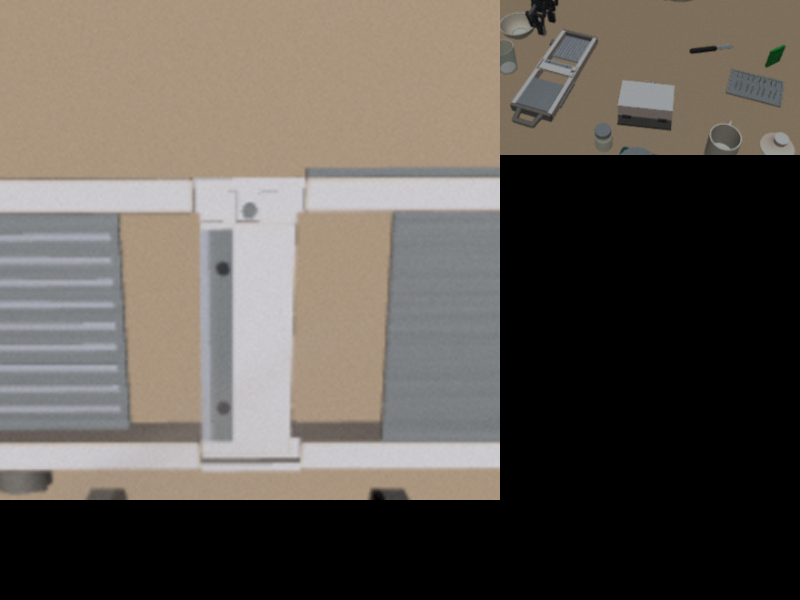

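The blade is seated flat with the pin in its notch, the lid is shut and the rack is empty. Nothing touches the arm, so I'm handing in.

```bash
python3 -c "
from rig import manip
print(manip.sign_off(), manip.get_state()['contact_force'])"
```

```text
the job is handed in; nothing more can be done
the job is handed in; nothing more can be done
```

The job is done and handed in at about 40 s of the 200 s limit. The interface gives no verdict, so success rests on my own checks.

- **Inserts:** I opened the lid to its stop and slid the three inserts present from the rack into slots 3, 2 and 0. For slots 2 and 0 a 7–8 N reaction at the expected height showed the insert was home. I didn't read that force for slot 3, but the last look before shutting showed all three standing alike. The green look-alike was left alone.
- **Lid:** I gripped the tab again, guided the lid shut and let go. The pictures afterwards show it closed over the inserts. On the way down the wrist felt 16.5 N, because I had gripped the tab slightly too far out; I corrected the path.
- **Slicing blade:** it had been knocked aside, so I measured it again, picked it across its width and laid it on the seat. Just before lowering, the notch was within about 0.6 mm of the pin. The final picture shows it flat, with the pin in the notch.
- **Bystanders:** those in view in the last picture look undisturbed; I did not measure them. No check failed.

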